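# Start the coolant pump at its control row

## Robot

A 6-joint arm with a two-finger parallel gripper is mounted at the origin on the work surface; the furniture and walls round the work are solid. World frame = base frame: x ahead of the robot, y to its left, z up, the work surface at z = 0. Lengths are in mm, angles in rad, forces in N, time in s.
With the tool pointing down it reaches from about 350 to 775 mm from the base axis. Payload 7.3 kg.
Tool frame: the origin (TCP) lies midway between the tips of the shut fingers; the grasp point (between the pads) lies bot.tcp_to_grasp behind it (bot.tcp_to_grasp is the distance from the TCP to the grasp point, in mm); z points along the fingers, y is the direction in which the jaws open and shut (so a half turn about z gives the same grasp; the last joint's range is limited). The gripper opens to 92 mm and grips with 3 to 60 N. Pads are 19 mm wide; open, the fingers measure 130 mm over their backs; the gripper's body (75 mm by 190 mm) begins 47 mm behind the grasp point.
Start: joints at [-1.274, 0.342, 1.524, -0, 1.275, -0.146], TCP at [224.971, -474.376, 226.741] pointing down, gripper open.
Joint ranges: [-2.53, 2.53], [-0.77, 2.02], [0.04, 2.7], [-1, 4.14], [0.28, 2.66], [-3.11, 3.11]. Speed limits (rad/s): [2.57, 2.57, 3.14, 3.14, 3.14, 3.14].

## Interface

Orientations are given as [roll, pitch, yaw] about the fixed x, y, z axes, in that order (R = Rz(yaw) Ry(pitch) Rx(roll)).
In Python, from plant import bot gives the robot as it stands.
- The arm moves only by the shell command python3 -m inch 'ROWS'. ROWS is JSON, one flat list of numbers, 7 for each row, row after row: the shift along the world's x, y, z in cm, then the turn, a rotation vector about the world's x, y, z in degrees, then the gripper command: -1 is shut, 1 is fully open, values between are in proportion. In form: [tx, ty, tz, ax, ay, az, fingers, tx, ty, tz, ax, ay, az, fingers, ...]. A call has exactly 5 rows; each row is the pose to reach, as a shift and turn from the pose measured when the call began; what a row does not reach only later rows make up. A row lasts 1/10 s, in which the tool goes at most 50 mm and 8.59 degrees, less where a joint would pass 70% of its speed; a pose out of reach is approached as far as the arm can. A call with a gripper value outside its range is refused whole. The fingers move at their own pace and stop on an object; the grip force is fixed at half the most. Time passes only in rows, so rows that repeat a pose let the fingers close, or fill a call up. It gives the time, the measured TCP pose, the force and the opening at its end, in the units of the state.
- bot.get_obs(): the state, without advancing time (a new reading comes with each control period).
- bot.capture(name): name is "scene" or "side" or "wrist"; returns the picture (480x640x3 uint8, red, green, blue); there is no depth.
- bot.calibration(name): a dict with "fx", "fy", "cx", "cy" (pixels), "k1" (the pictures are not rectified: a ray, as slopes to the right and down, at radius r is drawn at 1 + k1 r^2 times it, then the intrinsics apply), "cam_to_world" (4x4, takes a point from camera to world coordinates). Camera axes: x right, y down, z forward; pixel columns grow to the right and rows downward; lengths in mm; the calibration is good to about 2 mm. A picture is of the moment at which its call begins: read the wrist's pose just before it. calibration takes no time and is no camera call; for the wrist camera it gives the pose at the moment of the call.
- bot.close_job(): hands the job in, once; it reports no verdict.
The state is a dict: "time": time; "joint_positions": joint angles; "dq": joint speeds; "tau": joint torques, N m; "tool_pos": TCP position; "tcp_rot": TCP orientation; "contact_force": force on the tool from outside, world axes, zero at the start; "moment": the same for the moment, N m; "grip_width": finger opening in mm.
Only numpy, scipy, OpenCV 4.12 (cv2) and the standard library are available. Lean on these libraries where they do the work, as an engineer would, in place of code of your own. Each camera call takes 0.05 s, during which the arm holds its last target.

## Task

Start the coolant pump from the row of four control boxes on the bench: first press the raised end of the rocker switch down until it is fully over, then press the square button fully in (it stays in), then press the flat round button fully in and let it spring back out. Only press with the fingertips; do not press the domed mushroom stop button, and leave the loose nut, strap and punch where they lie.

Things in the scene. Friction and masses are not known exactly. Their poses are not given: they have to be found in the camera images.
- plate: fixed steel mounting plate lying on the bench, 100 x 360 x 6 mm, that carries the four control boxes in a row, 84 mm apart centre to centre; which control stands at which of the four places varies. Origin: centre of its underside; y along the row, x across it away from the robot, z up.
- rocker_box: fixed grey control box, 74 x 74 mm in plan, 55 mm high, screwed on the plate (its yaw is the plate's yaw). Origin: centre of its underside, x away from the robot across the row, y along the row, z up. Its top carries a steel bezel (up to 7 mm above the cover) and the rocker switch, pivot 8 mm above the cover.
- rocker (a joint): tilt of the dark grey rocker (rad): 0 off, 0.40 fully over; starts at 0 to 0.05. Two flat halves, each 24 mm long (x) and 30 mm wide (y), meet in a shallow V. Off, the half toward +x stands up at 0.4 rad, its outer end about 20 mm above the cover; fully over it lies level, 12 mm above the cover. Stays where it is left; 2 to 3 N on the raised end moves it.
- rocker_press (a point): point to press: middle of the top face of the raised half, 16 mm from the pivot along that half toward its outer end. Moves with the rocker: it goes down about 6 mm when the rocker goes fully over. Near the end of travel the level half lies flat under the fingertips.
- square_box: fixed grey control box, 74 x 74 mm in plan, 55 mm high, screwed on the plate (its yaw is the plate's yaw). Origin: centre of its underside, x away from the robot across the row, y along the row, z up. Its top carries the dark grey square button in a square steel bezel 3 mm high.
- square_button (a joint): travel of the square button (m): 0 out, 0.006 fully in. Dark grey, flat, 34 x 34 mm, its top 14 mm above the cover when out. About 2.5 N moves it, and it stays in where it is left.
- square_top (a point): centre of the top face of the square button; moves down with it.
- round_box: fixed grey control box, 74 x 74 mm in plan, 55 mm high, screwed on the plate (its yaw is the plate's yaw). Origin: centre of its underside, x away from the robot across the row, y along the row, z up. Its top carries the dark grey flat round button in a round steel bezel 3 mm high.
- round_button (a joint): travel of the flat round button (m): 0 out, 0.006 fully in. Dark grey, flat, 35 mm across, its top 14 mm above the cover when out. Sprung: about 1.3 N starts it, 5 N holds it fully in, it springs back when let go.
- round_top (a point): centre of the top face of the flat round button; moves down with it.
- stop_box: fixed grey control box, 74 x 74 mm in plan, 55 mm high, screwed on the plate (its yaw is the plate's yaw). Origin: centre of its underside, x away from the robot across the row, y along the row, z up. Its top carries the dark grey domed mushroom stop button on a neck.
- stop_button (a joint): travel of the mushroom stop button (m): 0 out, 0.006 fully in; sprung, 50 mm across. Must not be pressed.
- stop_top (a point): top of the dome of the mushroom stop button, 27.5 mm above the cover of its box.
- big_nut: loose hexagon nut, 36 x 41 x 29 mm, on the bench on the robot's side of the row; origin: centre of its underside. To be left alone.
- clamp_strap: loose steel clamp strap, 36 x 100 x 16 mm, on the bench on the robot's side of the row; origin: centre of its underside. To be left alone.
- centre_punch: loose steel punch, 13 x 120 x 13 mm, lying on the bench beyond the row; origin: centre of its underside. To be left alone.

How it is judged (in metres and radians):
On the way, in this order (a step that is already met when the one before it is completed fails the run):
1. the rocker is pressed fully over with the fingers (value of joint rocker above 0.34 rad and contact force between the fingers and rocker_box above 0.3 N), for 0.05 s.
2. the square button is pressed fully in with the fingers (value of joint square_button above 0.0045 m and contact force between the fingers and square_box above 0.3 N and value of joint rocker above 0.34 rad), for 0.05 s.
3. the flat round button is pressed fully in with the fingers (value of joint each of round_button, square_button above 0.0045 m and contact force between the fingers and round_box above 0.3 N and value of joint rocker above 0.34 rad), for 0.05 s.
At the end, for the whole second after the job is handed in: rocker over (> 0.34 of 0.40 rad), square button in (> 4.5 of 6 mm), flat round button pressed (> 4.5 of 6 mm) and back out (< 1 mm), mushroom button out (< 1 mm); nut, strap and punch at rest within 20 mm of where they were (value of joint rocker above 0.34 rad and value of joint square_button above 0.0045 m and value of joint each of round_button, stop_button below 0.001 m and distance of each of big_nut, clamp_strap, centre_punch from where it was at the start of the episode below 0.02 m and linear speed of each of big_nut, clamp_strap, centre_punch below 0.02 m/s); the robot touches nothing.
It fails at once if the square button is pressed before the rocker is over (value of joint square_button above 0.002 m and value of joint rocker below 0.34 rad).
It fails at once if the round button is pressed before the square button is in (value of joint round_button above 0.002 m and value of joint square_button below 0.0045 m).
It fails at once if the round button is pressed before the rocker is over (value of joint round_button above 0.002 m and value of joint rocker below 0.34 rad).
It fails at once if the mushroom stop button is pressed (value of joint stop_button above 0.002 m).
It fails at once if the nut, strap or punch is lifted, carried or pushed away (distance of any of big_nut, clamp_strap, centre_punch from where it was at the start of the episode above 0.02 m).
It also fails if it takes over 42 s, if anything falls off the work surface, if the arm or the gripper's body presses on something with over 40 N, if the wrist force passes 120 N, or if a joint passes its speed limit or range.

## Working session

There is one attempt and no reset: what is moved stays moved. The work goes in short steps, Python scripts to look and compute and a shell command to move; the robot and the scene stay as the last step left them, time stands still between calls to the robot, and variables do not carry over. Pictures are saved under pics/ and viewed, and the job is handed in when it is done.

```bash
mkdir -p pics; ls; python3 - <<'E'
from plant import bot
import cv2
o=bot.get_obs();print(o)
for n in("scene","side","wrist"):
    c=bot.calibration(n);print(n,c)
    cv2.imwrite(f"pics/{n}0.png",bot.capture(n)[:,:,::-1])
E
```

```text
pics
{'time': 0.0, 'joint_positions': array([-1.27401618e+00,  3.42747685e-01,  1.52500165e+00,  1.37830893e-05,
        1.27540320e+00, -1.45993881e-01]), 'dq': array([-3.02757400e-04,  2.21632750e-05,  6.27497339e-04, -6.29773109e-04,
        1.03901334e-03,  1.55948730e-04]), 'tau': array([-4.21807817e-05, -4.31248999e+01, -2.44220692e+01,  7.18009262e-02,
        5.58930205e-02, -1.33178100e-04]), 'tool_pos': array([ 224.84328914, -473.97204309,  226.03737432]), 'tcp_rot': array([-3.14005128e+00, -2.39964686e-04,  4.42769824e-01]), 'contact_force': array([ 0.27016859, -0.14681526, -0.5062948 ]), 'moment': array([ 0.0388584 , -0.00148949, -0.04055572]), 'grip_width': 91.81329745864443}
scene {'fx': 469.1951628215312, 'fy': 469.1951628215312, 'cx': 315.107769013521, 'cy': 237.99861652884275, 'k1': -0.1032186793999561, 'cam_to_world': array([[-6.67988794e-01, -4.20249211e-01,  6.14151099e-01,
        -9.42430517e+00],
       [-7.44081433e-01,  3.90009314e-01, -5.42434840e-01,
         5.01540122e+02],
       [-1.15668354e-02, -8.19318824e-01, -5.73221487e-01,
         5.73961432e+02
[... 379 characters left out ...]
4e-01,
         7.01742767e+02],
       [-1.99804040e-02, -7.58826896e-01, -6.50985810e-01,
         6.92622417e+02],
       [ 0.00000000e+00,  0.00000000e+00,  0.00000000e+00,
         1.00000000e+00]])}
wrist {'fx': 334.15341866929435, 'fy': 334.15341866929435, 'cx': 325.3591090673634, 'cy': 237.71182385634413, 'k1': -0.03214354482915454, 'cam_to_world': array([[ 4.29006697e-01, -8.69644045e-01, -2.44279531e-01,
         2.90664646e+02],
       [-9.03299315e-01, -4.13589032e-01, -1.13993245e-01,
        -4.42624263e+02],
       [-1.89778797e-03,  2.69561398e-01, -9.62981335e-01,
         3.83704138e+02],
       [ 0.00000000e+00,  0.00000000e+00,  0.00000000e+00,
         1.00000000e+00]])}
```

View pics/scene0.png

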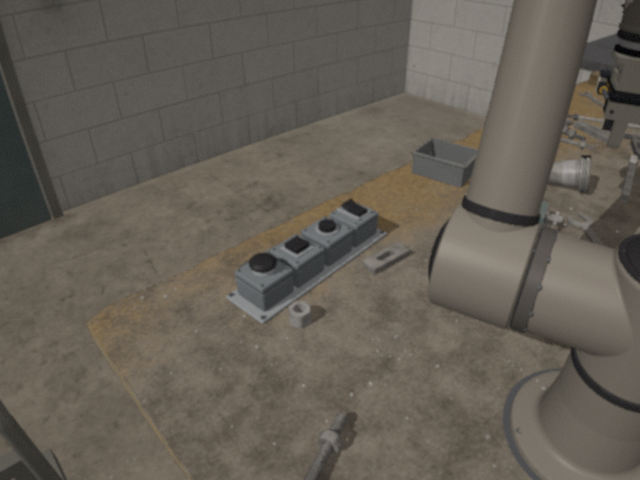

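View pics/side0.png

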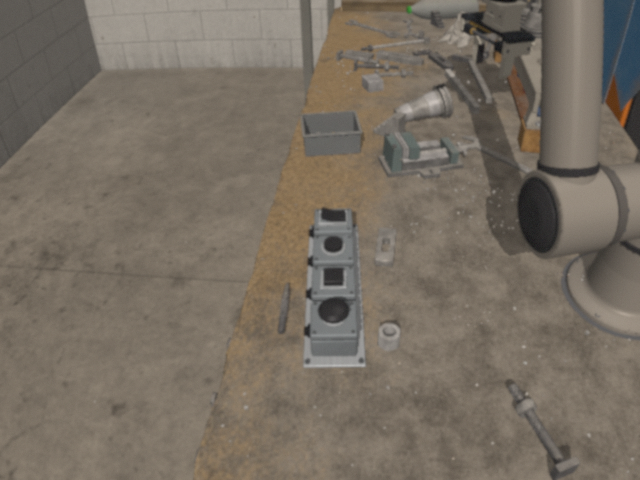

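View pics/wrist0.png

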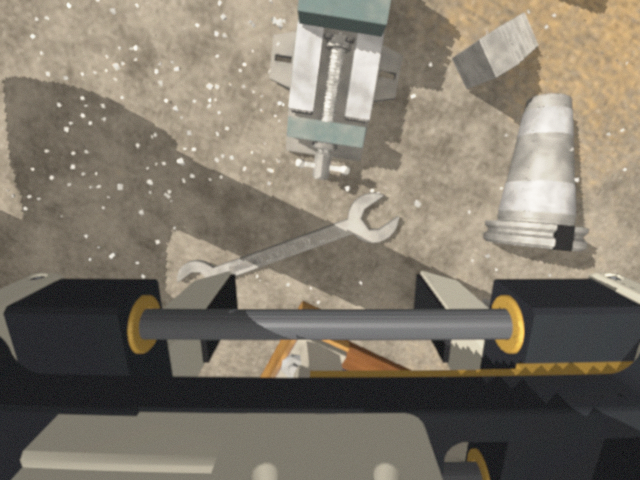

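The order from far (-y) to near (+y) is rocker, round, square, mushroom. The nut and strap lie on the robot's side and the punch lies beyond the row. I'll enlarge the row in both views to measure it.

```bash
python3 - <<'E'
import cv2
a=cv2.imread('pics/scene0.png')[190:330,220:395];cv2.imwrite('pics/sc.png',cv2.resize(a,None,fx=4.2,fy=4.2,interpolation=cv2.INTER_CUBIC))
a=cv2.imread('pics/side0.png')[200:370,270:410];cv2.imwrite('pics/sd.png',cv2.resize(a,None,fx=3.5,fy=3.5,interpolation=cv2.INTER_CUBIC))
E
```

```text
(no output)
```

View pics/sc.png

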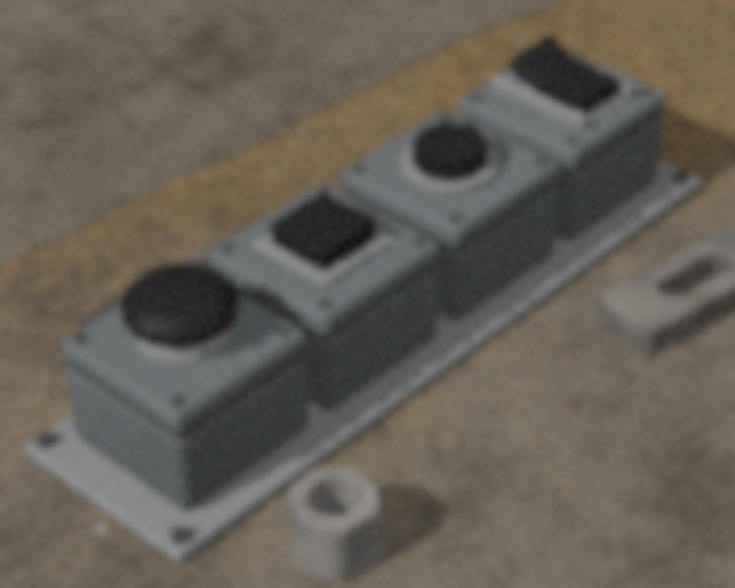

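View pics/sd.png

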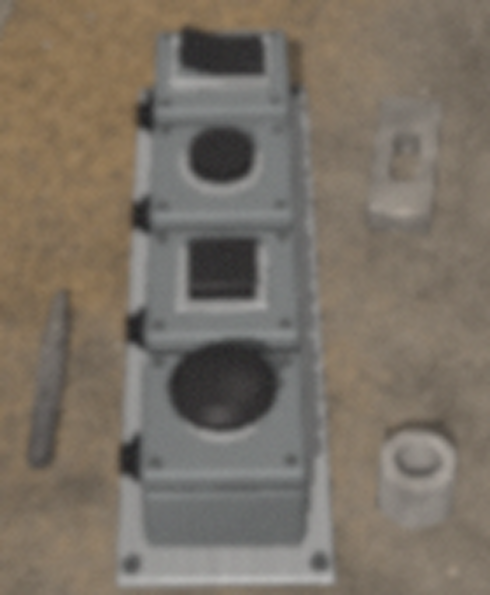

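```bash
cat > h.py <<'E'
import numpy as np, cv2
from plant import bot
from scipy.optimize import least_squares
def proj(c,P):
    T=np.linalg.inv(c["cam_to_world"]);p=T[:3,:3]@np.array(P,float)+T[:3,3]
    s=p[:2]/p[2];s=s*(1+c["k1"]*(s@s));return np.array([c["fx"]*s[0]+c["cx"],c["fy"]*s[1]+c["cy"]])
def tri(obs):
    r=least_squares(lambda P:np.concatenate([proj(c,P)-uv for c,uv in obs]),[450,0,50],x_scale=100)
    return r.x,np.abs(r.fun).max()
def onz(c,uv,z):
    r=least_squares(lambda P:proj(c,[P[0],P[1],z])-uv,[450,0]);return r.x
E
python3 - <<'E'
from h import *
S=bot.calibration("scene");D=bot.calibration("side")
sc=lambda x,y:np.array([220+(x+.5)/4.2-.5,190+(y+.5)/4.2-.5]);sd=lambda x,y:np.array([270+(x+.5)/3.5-.5,200+(y+.5)/3.5-.5])
for n,a,b in [("round",(450,147),(221,154)),("square",(323,228),(223,262)),("plate near",(178,557),(335,580)),("plate far",(28,448),(118,583)),("stop",(180,295),(222,375)),("rockLow corner +y",(582,108),(263,73)),("nut top",(335,495),(418,455)),("strap nearcorner",(605,300),(432,215))]:
    P,e=tri([(S,sc(*a)),(D,sd(*b))]);print(n,P.round(1),e.round(2))
E
```

```text
round [546.5 -19.6  71.4] 0.46
square [537.5  63.7  72.6] 0.39
plate near [475.3 196.1   5.6] 0.31
plate far [573.7 204.    3.3] 0.38
stop [530.  146.2  82.8] 0.28
rockLow corner +y [530.2 -90.9  69.8] 0.42
nut top [440.1 141.6  30.6] 0.18
strap nearcorner [436.4  -7.6  49.2] 1.34
```

```bash
python3 -m inch '[2,3.5,0.5,0,0,-3,-1, 5,8,1,0,0,-6,-1, 8,12,1.5,0,0,-9,-1, 11,16.5,2,0,0,-12,-1, 13,20,2,0,0,-15,-1]'
```

```text
time: 0.65
tool_pos: [355.8, -272.6, 246.6]
tcp_rot: [-3.141, -0.001, 0.178]
contact_force: [1.0, 0.3, -1.1]
grip_width: 56.2
```

```bash
python3 -m inch '[2,3.5,0,0,0,-1,-1, 5,8,0,0,0,-2,-1, 8,13,-0.5,0,0,-3,-1, 10.5,18,-1,0,0,-4,-1, 12.4,21.2,-1,0,0,-4.5,-1]'; python3 -m inch '[0,0,0,0,0,0,-1,0,0,0,0,0,0,-1,0,0,0,0,0,0,-1,0,0,0,0,0,0,-1,0,0,0,0,0,0,-1]'
python3 - <<'E'
from h import *
import pickle
c=bot.calibration("wrist");im=bot.capture("wrist");o=bot.get_obs();print(o["tool_pos"],o["tcp_rot"],o["time"])
pickle.dump(c,open("w1.pkl","wb"));cv2.imwrite("pics/w1.png",im[:,:,::-1])
E
```

```text
time: 1.15
tool_pos: [477.2, -63.5, 236.3]
tcp_rot: [-3.141, -0.0, 0.099]
contact_force: [1.0, -1.0, 0.9]
grip_width: 16.4
time: 1.65
tool_pos: [476.9, -64.8, 236.4]
tcp_rot: [-3.141, -0.0, 0.097]
contact_force: [0.6, 0.6, 0.4]
grip_width: 0.4
[476.92217345 -64.639762   236.44755735] [-3.14112630e+00 -1.79633239e-04  9.71727181e-02] 1.7
```

View pics/w1.png

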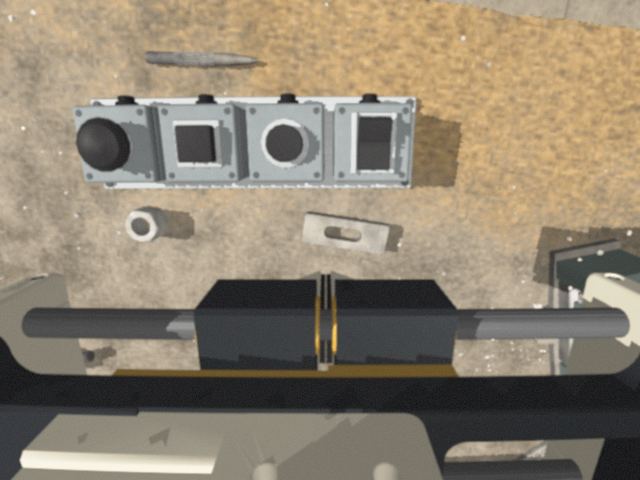

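```bash
python3 - <<'E'
import cv2
a=cv2.imread('pics/w1.png')[85:205,150:430];cv2.imwrite('pics/w1c.png',cv2.resize(a,None,fx=2.8,fy=2.8,interpolation=cv2.INTER_CUBIC))
E
```

```text
(no output)
```

View pics/w1c.png

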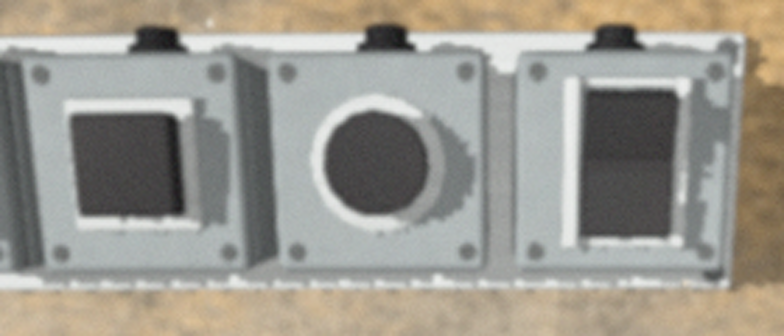

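```bash
python3 - <<'E'
from h import *
import pickle
S=bot.calibration("scene");D=bot.calibration("side");W=pickle.load(open("w1.pkl","rb"))
sc=lambda x,y:np.array([220+(x+.5)/4.2-.5,190+(y+.5)/4.2-.5]);sd=lambda x,y:np.array([270+(x+.5)/3.5-.5,200+(y+.5)/3.5-.5])
w=lambda x,y:np.array([150+(x+.5)/2.8-.5,85+(y+.5)/2.8-.5])
for n,a,b,c in [("round",(450,147),(221,154),(376,161)),("square",(323,228),(223,262),(124,163))]:
    P,e=tri([(S,sc(*a)),(D,sd(*b)),(W,w(*c))]);print(n,P.round(1),e.round(2), onz(W,w(*c),75))
print("rocker pivot z69",onz(W,w(628,160),69)); print("raised end z81",onz(W,w(629,92),81)); print("low end",onz(W,w(627,236),73))
for p in [(538,72),(716,72),(536,251),(706,251)]: print(onz(W,w(*p),61))
print("round scr",np.mean([onz(W,w(*p),61) for p in [(287,72),(466,72),(297,251),(468,251)]],0))
print("sq scr",np.mean([onz(W,w(*p),61) for p in [(40,74),(216,73),(61,252),(229,252)]],0))
E
```

```text
round [547.1 -18.7  71.9] 0.76 [547.4476485  -18.89332387]
square [538.5  64.6  73.2] 0.66 [539.06954665  64.16549109]
rocker pivot z69 [ 555.97310191 -102.14527293]
raised end z81 [576.42533458 -98.02661676]
low end [ 531.3004094  -104.58042902]
[581.45106858 -69.38207972]
[ 587.47426106 -128.89284509]
[522.32539111 -75.20150956]
[ 528.25862066 -134.74370686]
round scr [546.67843796 -18.43508226]
sq scr [538.45716076  65.23630236]
```

The row is measured consistently: yaw is about 0.1 and the press point is about (571, -100.5). I'll move above the raised end of the rocker.

```bash
python3 -m inch '[3,-1.2,-2,0,0,0,-1, 6,-2.4,-5,0,0,0,-1, 9.4,-3.6,-9,0,0,0,-1, 9.4,-3.6,-12,0,0,0,-1, 9.4,-3.6,-13.2,0,0,0,-1]';python3 -m inch '[0,0,0,0,0,0,-1,0,0,0,0,0,0,-1,0,0,0,0,0,0,-1,0,0,0,0,0,0,-1,0,0,0,0,0,0,-1]'
python3 - <<'E'
from h import *
for n in("side","scene"):
    im=bot.capture(n);a=(im[190:370,250:430] if n=="side" else im[150:330,220:400]);cv2.imwrite(f"pics/{n}2.png",cv2.resize(a[:,:,::-1],None,fx=3,fy=3,interpolation=cv2.INTER_CUBIC))
E
```

```text
time: 2.2
tool_pos: [569.2, -101.1, 100.6]
tcp_rot: [-3.139, 0.006, 0.096]
contact_force: [-0.4, 0.5, 0.0]
grip_width: 0.5
time: 2.7
tool_pos: [569.7, -101.2, 102.0]
tcp_rot: [-3.14, 0.004, 0.096]
contact_force: [-0.1, -0.5, -0.0]
grip_width: 0.5
```

View pics/side2.png

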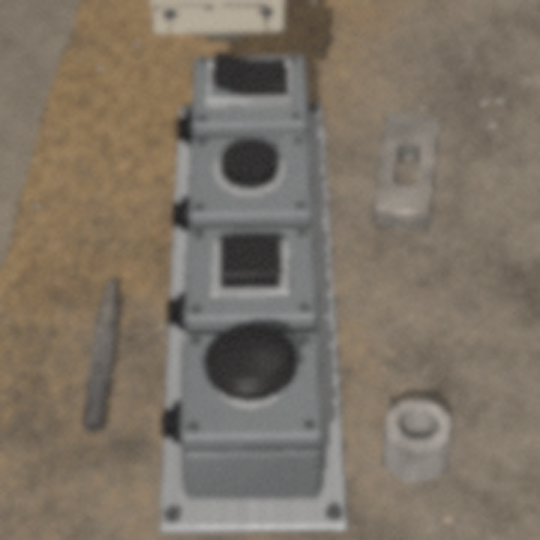

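View pics/scene2.png

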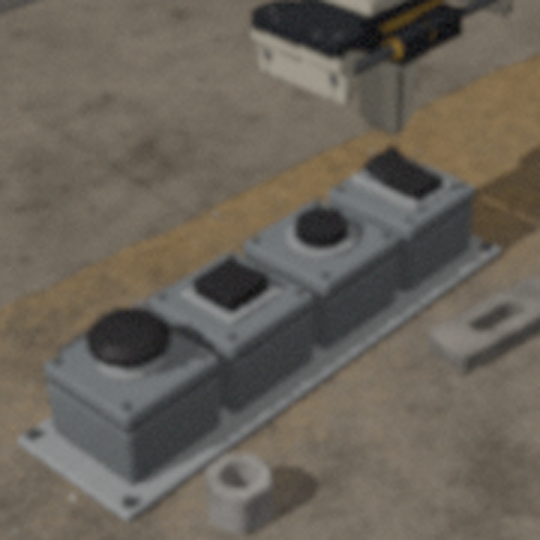

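In the scene view the shut fingertips (about pixel 385,125 in the crop) hang above the raised end of the rocker (390,155), so I'll go down.

```bash
python3 -m inch '[0.1,0,-0.6,0,0,0,-1,0.1,0,-1.2,0,0,0,-1,0.1,0,-1.7,0,0,0,-1,0.1,0,-2,0,0,0,-1,0.1,0,-2.2,0,0,0,-1]';python3 -m inch '[0,0,-0.2,0,0,0,-1,0,0,-0.4,0,0,0,-1,0,0,-0.5,0,0,0,-1,0,0,-0.6,0,0,0,-1,0,0,-0.6,0,0,0,-1]'
```

```text
time: 3.3
tool_pos: [571.0, -101.0, 79.4]
tcp_rot: [-3.139, 0.003, 0.096]
contact_force: [1.5, 1.8, 3.0]
grip_width: 0.4
time: 3.8
tool_pos: [571.0, -101.2, 73.3]
tcp_rot: [-3.139, 0.003, 0.096]
contact_force: [2.4, 0.1, 2.8]
grip_width: 0.1
```

```bash
python3 -m inch '[0,0,-0.05,0,0,0,-1,0,0,-0.1,0,0,0,-1,0,0,-0.15,0,0,0,-1,0,0,-0.2,0,0,0,-1,0,0,-0.2,0,0,0,-1]'
```

```text
time: 4.3
tool_pos: [571.1, -101.2, 73.0]
tcp_rot: [-3.14, 0.003, 0.096]
contact_force: [-1.7, 1.6, 15.4]
grip_width: 0.5
```

The force jumped to 15 N at z=73, which is the expected end stop. I'll lift and look.

```bash
python3 -m inch '[0,0,1,0,0,0,-1,0,0,2,0,0,0,-1,0,0,3,0,0,0,-1,0,0,4,0,0,0,-1,0,0,5,0,0,0,-1]';python3 -m inch '[0,0,1,0,0,0,-1,-1,0,1,0,0,0,-1,-4,0,1,0,0,0,-1,-7,1,1,0,0,0,-1,-8,3,1,0,0,0,-1]'
python3 - <<'E'
from h import *
im=bot.capture("wrist");print(bot.get_obs()["tool_pos"]);cv2.imwrite("pics/w3.png",im[:,:,::-1])
im=bot.capture("scene");cv2.imwrite(f"pics/s3.png",cv2.resize(im[150:330,220:400,::-1],None,fx=3,fy=3,interpolation=cv2.INTER_CUBIC))
E
```

```text
time: 4.8
tool_pos: [571.0, -101.2, 123.8]
tcp_rot: [-3.14, 0.003, 0.096]
contact_force: [-0.1, -0.1, -1.1]
grip_width: 0.6
time: 5.3
tool_pos: [487.4, -71.4, 133.2]
tcp_rot: [-3.139, 0.006, 0.094]
contact_force: [0.2, -0.8, 0.7]
grip_width: 0.5
[486.6161861  -68.27815926 133.31028688]
```

View pics/w3.png

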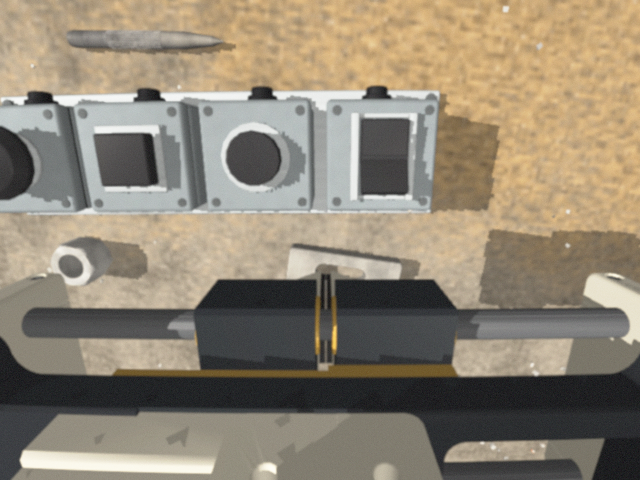

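View pics/s3.png

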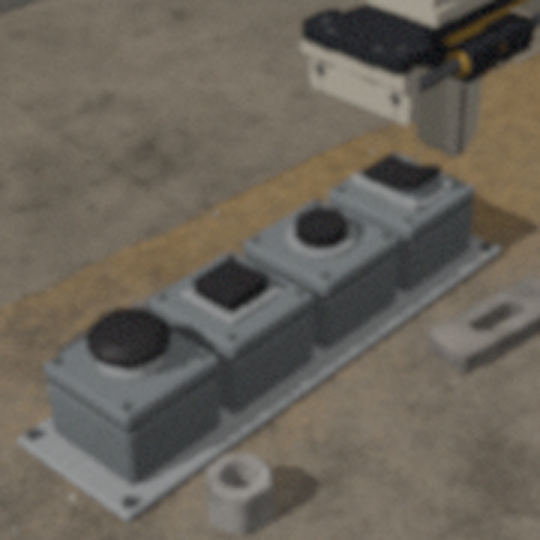

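The rocker's near half now stands up at (395,165) in the scene crop, and the far half lies level. Next is the square button.

```bash
python3 -m inch '[2,3.5,0,0,0,0,-1,3.5,7.5,0,0,0,0,-1,5.2,11.5,0,0,0,0,-1,5.2,13.3,-1,0,0,0,-1,5.2,13.3,-2.5,0,0,0,-1]';python3 -m inch '[0,0,0,0,0,0,-1,0,0,0,0,0,0,-1,0,0,0,0,0,0,-1,0,0,0,0,0,0,-1,0,0,0,0,0,0,-1]'
python3 - <<'E'
from h import *
im=bot.capture("side");cv2.imwrite(f"pics/s4.png",cv2.resize(im[190:370,250:430,::-1],None,fx=3,fy=3,interpolation=cv2.INTER_CUBIC))
im=bot.capture("scene");cv2.imwrite(f"pics/s5.png",cv2.resize(im[150:330,220:400,::-1],None,fx=3,fy=3,interpolation=cv2.INTER_CUBIC))
E
```

```text
time: 5.9
tool_pos: [541.4, 65.7, 108.7]
tcp_rot: [-3.138, 0.003, 0.1]
contact_force: [-0.5, -0.5, -0.8]
grip_width: 0.1
time: 6.4
tool_pos: [541.7, 65.3, 109.3]
tcp_rot: [-3.139, 0.002, 0.1]
contact_force: [-0.2, 0.7, -0.4]
grip_width: 0.5
```

View pics/s4.png

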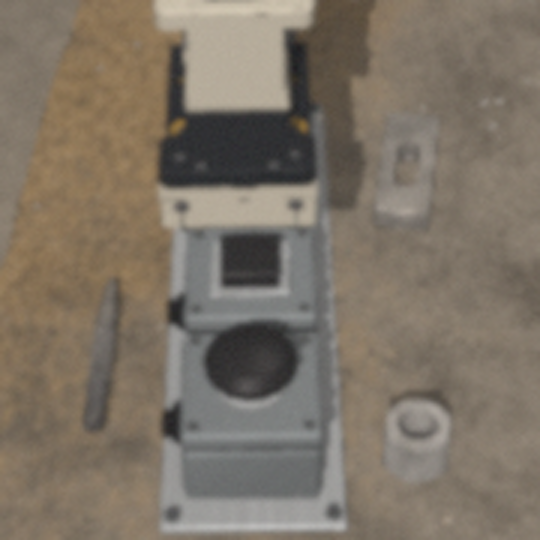

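View pics/s5.png

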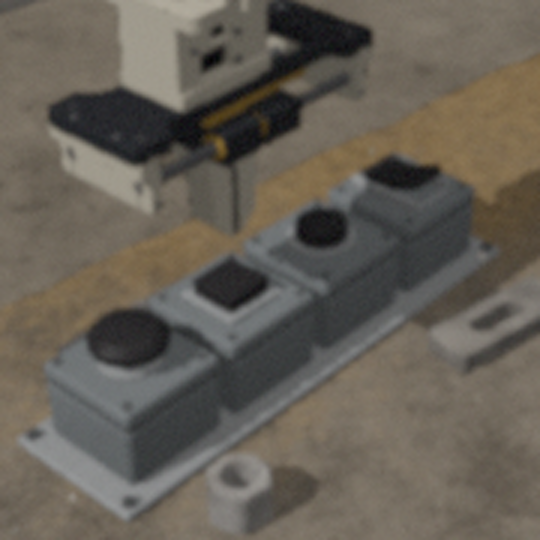

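```bash
python3 -c "
from plant import bot;print(bot.tcp_to_grasp)"; python3 -m inch '[-0.1,0,-0.7,0,0,0,-1,-0.3,0,-1.4,0,0,0,-1,-0.3,0,-2,0,0,0,-1,-0.3,0,-2.6,0,0,0,-1,-0.3,0,-3,0,0,0,-1]';python3 -m inch '[0,0,-0.2,0,0,0,-1,0,0,-0.4,0,0,0,-1,0,0,-0.6,0,0,0,-1,0,0,-0.8,0,0,0,-1,0,0,-0.8,0,0,0,-1]'
```

```text
18.8
time: 7.0
tool_pos: [538.3, 65.5, 78.2]
tcp_rot: [-3.138, 0.003, 0.1]
contact_force: [-0.2, 0.3, -0.1]
grip_width: 0.3
time: 7.5
tool_pos: [538.3, 65.5, 70.1]
tcp_rot: [-3.138, 0.003, 0.1]
contact_force: [-0.4, -0.2, 0.1]
grip_width: 0.5
```

```bash
python3 -m inch '[0,0,-0.1,0,0,0,-1,0,0,-0.2,0,0,0,-1,0,0,-0.3,0,0,0,-1,0,0,-0.35,0,0,0,-1,0,0,-0.35,0,0,0,-1]'
```

```text
time: 8.0
tool_pos: [538.6, 65.5, 69.0]
tcp_rot: [-3.139, 0.001, 0.1]
contact_force: [-7.2, -0.2, 21.2]
grip_width: 0.4
```

It hit a hard stop at z=69 (75-6) with 21 N, so the square button is fully in. I'll lift and go over the round button at (547, -18.7).

```bash
python3 -m inch '[0,0,0.5,0,0,0,-1,0,0,1.5,0,0,0,-1,0,0,2.5,0,0,0,-1,0,0,3.5,0,0,0,-1,0,0,4.5,0,0,0,-1]';python3 -m inch '[-2,-1,1.5,0,0,0,-1,-5,-3,2,0,0,0,-1,-7,-6,2,0,0,0,-1,-8,-8,2,0,0,0,-1,-8,-8.4,2,0,0,0,-1]'
python3 - <<'E'
from h import *
im=bot.capture("wrist");o=bot.get_obs();print(o["tool_pos"],o["tcp_rot"]);cv2.imwrite("pics/w6.png",im[:,:,::-1])
E
```

```text
time: 8.5
tool_pos: [538.8, 65.5, 114.9]
tcp_rot: [-3.139, 0.001, 0.1]
contact_force: [0.2, 0.2, -0.7]
grip_width: 0.5
time: 9.0
tool_pos: [457.8, -20.0, 135.6]
tcp_rot: [-3.139, 0.001, 0.098]
contact_force: [0.0, 0.3, -0.3]
grip_width: 0.5
[458.86372266 -19.727664   135.56460068] [-3.13921472e+00 -1.44803537e-04  9.79358418e-02]
```

View pics/w6.png

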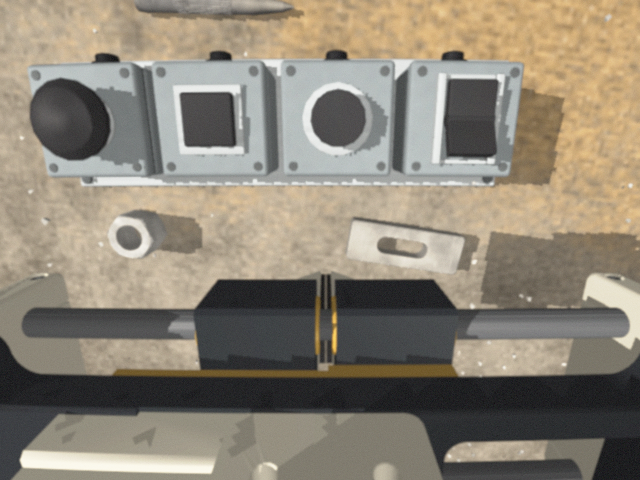

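The square button at (207,118) now sits low with hardly any side wall showing, and the rocker at (471,118) is over. Now the round button.

```bash
python3 -m inch '[2.5,0,0,0,0,0,-1,5.5,0,-0.5,0,0,0,-1,8,0.1,-1.5,0,0,0,-1,8.8,0.1,-3,0,0,0,-1,8.8,0.1,-4.5,0,0,0,-1]';python3 -m inch '[0,0,-0.4,0,0,0,-1,0,0,-0.7,0,0,0,-1,0,0,-0.9,0,0,0,-1,0,0,-1,0,0,0,-1,0,0,-1,0,0,0,-1]'
```

```text
time: 9.55
tool_pos: [549.1, -17.8, 90.0]
tcp_rot: [-3.139, -0.002, 0.099]
contact_force: [-0.2, 1.0, 0.8]
grip_width: 0.3
time: 10.05
tool_pos: [549.3, -17.7, 80.5]
tcp_rot: [-3.139, -0.003, 0.099]
contact_force: [0.5, -0.0, -0.2]
grip_width: 0.4
```

```bash
python3 -m inch '[-0.2,-0.1,-0.2,0,0,0,-1,-0.2,-0.1,-0.5,0,0,0,-1,-0.2,-0.1,-0.8,0,0,0,-1,-0.2,-0.1,-1,0,0,0,-1,-0.2,-0.1,-1,0,0,0,-1]';python3 -m inch '[0,0,-0.1,0,0,0,-1,0,0,-0.2,0,0,0,-1,0,0,-0.3,0,0,0,-1,0,0,-0.35,0,0,0,-1,0,0,-0.35,0,0,0,-1]'
```

```text
time: 10.55
tool_pos: [547.3, -18.9, 70.5]
tcp_rot: [-3.14, -0.003, 0.099]
contact_force: [-2.0, -1.5, 3.9]
grip_width: 0.5
time: 11.05
tool_pos: [547.4, -18.9, 68.9]
tcp_rot: [-3.14, -0.004, 0.099]
contact_force: [-6.8, 0.4, 18.5]
grip_width: 0.7
```

The round button is fully in (68.9 mm, 18.5 N). I'll lift clear and check.

```bash
python3 -m inch '[0,0,0.5,0,0,0,-1,0,0,1.5,0,0,0,-1,0,0,3,0,0,0,-1,0,0,5,0,0,0,-1,0,0,7,0,0,0,-1]';python3 -m inch '[-2,0,1.5,0,0,0,-1,-5,0,2,0,0,0,-1,-7,0,2,0,0,0,-1,-8.8,0,2,0,0,0,-1,-8.8,0,2,0,0,0,-1]';python3 -m inch '[0,0,0,0,0,0,-1,0,0,0,0,0,0,-1,0,0,0,0,0,0,-1,0,0,0,0,0,0,-1,0,0,0,0,0,0,-1]'
python3 - <<'E'
from h import *
c=bot.calibration("wrist");im=bot.capture("wrist");cv2.imwrite("pics/w7.png",im[:,:,::-1])
a=bot.capture("side")[200:370,270:410];cv2.imwrite('pics/sd7.png',cv2.resize(a[:,:,::-1],None,fx=3.5,fy=3.5,interpolation=cv2.INTER_CUBIC))
a=bot.capture("scene")[190:330,220:395];cv2.imwrite('pics/sc7.png',cv2.resize(a[:,:,::-1],None,fx=4.2,fy=4.2,interpolation=cv2.INTER_CUBIC))
E
```

```text
time: 11.55
tool_pos: [547.2, -18.8, 139.4]
tcp_rot: [-3.14, -0.003, 0.099]
contact_force: [0.2, -0.0, -0.3]
grip_width: 0.2
time: 12.05
tool_pos: [457.5, -18.5, 159.6]
tcp_rot: [-3.139, -0.002, 0.099]
contact_force: [0.1, -0.7, 0.2]
grip_width: 0.2
time: 12.55
tool_pos: [457.7, -18.5, 159.4]
tcp_rot: [-3.139, -0.002, 0.099]
contact_force: [0.1, 0.3, -0.6]
grip_width: 0.5
```

View pics/w7.png

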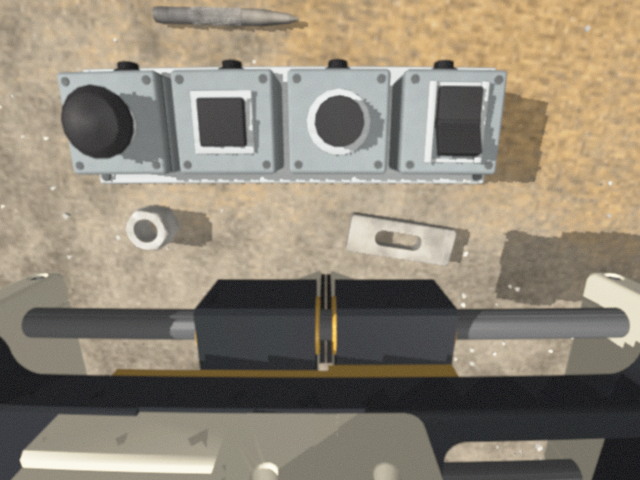

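View pics/sc7.png

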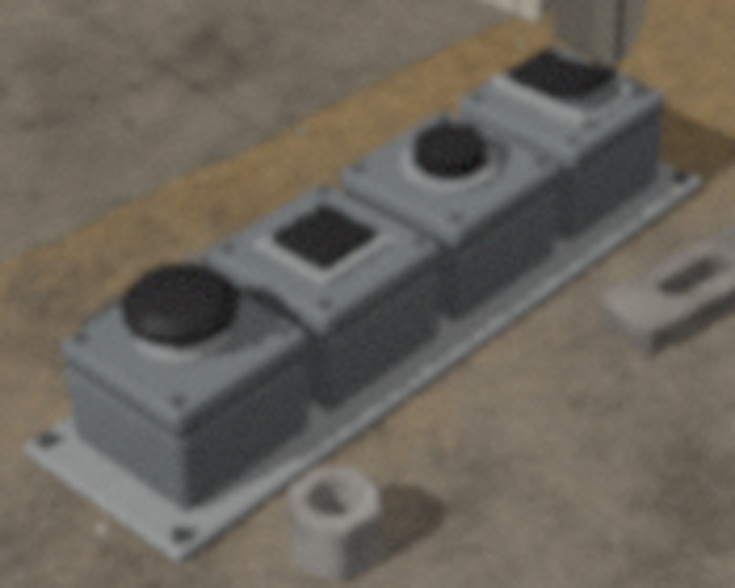

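View pics/sd7.png

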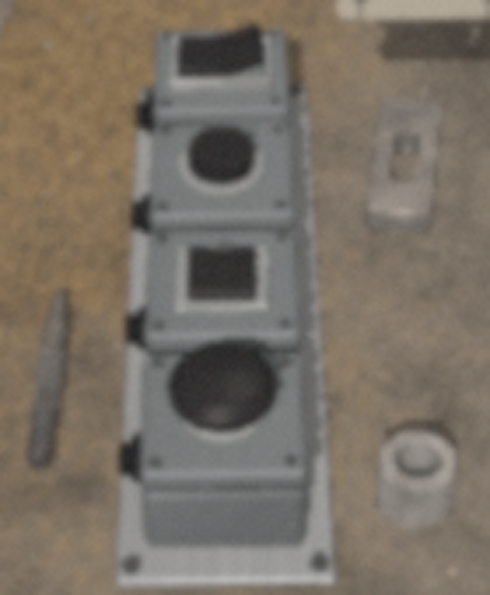

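The rocker is over and the square button is low in its bezel, with its top at side crop (222,272) against (223,262) before. The round button is back out at its first pixel position (221,154). The mushroom, nut, strap and punch are where they started. I'm handing in.

```bash
python3 -c "
from plant import bot;print(bot.close_job())"
```

```text
the job is handed in; nothing more can be done
None
```

I pressed the three controls in order with the shut fingertips and handed the job in at about 12.7 s of the 42 s; no verdict is reported.

| Control | Stopped at z (mm) | Expected z (mm) | Force (N) |
|---|---|---|---|
| Rocker | 73.0 | 73 | 15 |
| Square button | 69.0 | 69 | 21 |
| Flat round button | 68.9 | 69 | 18.5 |

- **Final pictures:** All three cameras show the rocker over, the square button low in its bezel and the round button back out. The mushroom button looks untouched, the nut, strap and punch lie where they were, and the gripper is clear of everything.
- **Disagreements:** Triangulation put the button tops 2–3 mm lower than the stated heights, but where the presses stopped agreed with the stated heights. The force read close to zero partway through the square button's travel, at 70.1 mm, so I judged that press by its hard stop and the later pictures.

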